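# Resuspend the reagents in a hand-cranked carousel and park the red bottle at the pointer

## Task

Take the crank handle of the reagent carousel and turn it anticlockwise (seen from above) until the tray of bottles itself runs at about 15 turns a minute; keep the tray between 12 and 18 turns a minute for six seconds without a break, and never let it go faster than 24. Then bring it to a stop with the red-capped bottle right at the yellow pointer, let go of the crank and move clear. Work only by the crank, without touching the tray or its bottles, and leave the other things on the bench where they stand.

Things in the scene. Friction and masses are not known exactly. Their poses are not given: they have to be found in the camera images.
- mixer: Fixed round white housing of the carousel, 300 mm diameter, 30 mm high, with a 105 mm high white post at its rim (161 mm from the axis) that carries a yellow pointer and, on the far side of the axis from it, a 75 mm high bracket with the cage of the brake shoe. Origin on the vertical turning axis at bench level; its own x axis points at the pointer.
- mark (a point): The parking mark: the point 85 mm from the turning axis towards the yellow pointer, 125 mm above the bench. The top of the red-capped bottle comes to this point when it is parked.
- red_bottle (a point): Centre of the top of the red-capped amber bottle (32 mm diameter, 78 mm high with cap), 85 mm from the turning axis, 125 mm above the bench. It is fixed in the tray and turns with it; a red stripe runs under it along the tray's radius. The seven other bottles, every 45 degrees on the same circle, are white with blue caps.
- carousel (a joint): Angle of the tray of bottles in rad about the vertical axis, anticlockwise from above positive, counted on over full turns, no stops. 0 (and every full turn, 6.283) is the red-capped bottle exactly at the pointer. The tray coasts when not driven; the brake shoe slows it with 0.02 to 0.08 N m of dry friction (0.045 nominal, bearing included), the bearing with 0.006 N m s/rad of drag.
- tray: Grey round tray, 280 mm diameter, 12 mm thick, with eight bottles whose tops are 125 mm above the bench. 3.6 kg, inertia 0.031 kg m2 nominal (true value 0.7 to 1.4 times that). Origin on the axis at the tray's underside, 35 mm above the bench; x axis to the red-capped bottle. Must not be touched by the robot.
- crank (a joint): Angle of the crank arm relative to the TRAY, rad, anticlockwise positive, no stops; 0 is over the red-capped bottle. A magnetic slip coupling drives the tray: 0.045 N m per rad/s by which the crank turns faster than the tray. So the tray lags the crank by 0.5 to 2 rad/s, reacts with a time constant of about 0.65 s, and stands still while the crank turns slowly (below 0.4 to 1.8 rad/s).
- crank_grip (a point): Point to grip on the crank handle: a black upright round sleeve, 30 mm diameter, 60 mm high (170 to 230 mm above the bench), free to spin on its pin. This point is on the sleeve's axis, 205 mm above the bench, 65 mm from the turning axis. Below it a flat steel arm 22 mm wide, top 165 mm above the bench.
- stain: Loose brown bottle, 56 mm diameter, 120 mm high; origin under its centre. To be left alone.
- cup: Loose clear cup, 64 mm diameter, 70 mm high; origin under its centre. To be left alone.
- jar: Loose white jar with a yellow lid, 68 mm diameter, 80 mm high; origin under its centre. To be left alone.
- tipbox: Loose green box, 85 x 120 x 60 mm; origin under its centre. To be left alone.
- shoe: Orange-painted metal brake shoe, 24 x 36 x 24 mm, 55 g, lying loose in a cage of the housing on the tray's rim, 124 mm from the axis, on the side away from the pointer; its drag on the tray differs from time to time. Origin under its centre. To be left in place.

How it is judged:
On the way, in this order (a step that is already met when the one before it is completed fails the run):
1. the tray turns anticlockwise at 12 to 18 turns a minute (1.2 to 1.95 rad/s) for six seconds without a break (velocity of joint carousel between 1.2 and 1.95 rad/s), for 5.8 s.
2. the tray stands still with the red-capped bottle at the pointer (horizontal distance between red_bottle and mark below 0.015 m and velocity of joint carousel between -0.05 and 0.05 rad/s), for 0.4 s.
At the end, for the whole second after the job is handed in: The tray and the crank are at rest (below 0.05 and 0.1 rad/s), the red-capped bottle is within 15 mm (0.17 rad) of the mark at the yellow pointer, and the crank is released (all of step 2 and velocity of joint crank between -0.1 and 0.1 rad/s); the robot touches nothing.
It fails at once if the tray turns faster than 24 turns a minute (2.55 rad/s), either way (velocity of joint carousel above 2.55 rad/s or velocity of joint carousel below -2.55 rad/s).
It fails at once if the robot touches the tray or its bottles (contact force between any of the arm, the fingers and tray above 1 N).
It fails at once if another thing on the bench or the brake shoe is shifted (distance of any of stain, cup, jar, tipbox, shoe from where it was at the start of the episode above 0.03 m).
It also fails if it takes over 61 s, if anything falls off the work surface, if the arm or the gripper's body presses on something with over 40 N, if the wrist force passes 120 N, or if a joint passes its speed limit or range.

## Robot

A 7-joint arm with a two-finger parallel gripper is mounted at the origin on the work surface. World frame = base frame: x ahead of the robot, y to its left, z up, the work surface at z = 0. Lengths are in m, angles in rad, forces in N, time in s.
With the tool pointing down it reaches from about 0.4 to 0.85 m from the base axis. Payload 10.4 kg.
Tool frame: the origin (TCP) lies midway between the tips of the shut fingers; the grasp point (between the pads) lies 19 mm behind it; z points along the fingers, y is the line along which they close (so a half turn about z gives the same grasp; the last joint's range is limited). The gripper opens to 85 mm and grips with 20 to 120 N. Pads are 22 mm wide; open, the fingers measure 114 mm over their backs; the gripper's body (76 mm by 85 mm) begins 54 mm behind the grasp point. The pads swing forward as they close: fully open they stand 13 mm farther back than shut.
Start: joints at [1.194, 0.332, -0.065, 1.46, 0.022, 1.35, -0.088], TCP at [0.217, -0.586, 0.231] pointing down, gripper open.
Joint ranges: [-2.6, 2.6], [-0.5, 2.12], [-1.47, 1.34], [0.16, 2.42], [-1.27, 4.41], [0.06, 2.06], [-2.6, 2.6]. Speed limits (rad/s): [2.22, 2.22, 2.79, 2.79, 3.14, 3.14, 3.14].

## Interface

Orientations are given as a unit quaternion [w, x, y, z].
In Python, from rig import * gives the robot as it stands.
- The arm moves only by the tool drive_tool, never from a script. Its argument "plan" is one flat list of numbers, 5 for each row, row after row: the opening, from -1 (shut) to 1 (fully open), then the shift along the world's x, y, z in cm, then the turn about the world's z in rad. A call has 1 to 10 rows; each row is the pose to reach, as a shift and turn from the pose commanded when the call began; what a row does not reach only later rows make up. A row lasts 1/12 s, in which the tool goes at most 41.7 mm and 7.16 degrees, less where a joint would pass 70% of its speed; a pose out of reach is approached as far as the arm can. A call with a gripper value outside its range is refused whole. The fingers move at their own pace and stop on an object; the grip force is fixed at half the most. Time passes only in rows, so rows that repeat a pose let the fingers close. It gives the time, the measured TCP pose, the force, the opening and the grip force at its end, in the units of the state.
- state(): the state, without advancing time (a new reading comes with each control period).
- read_camera(name): name is "side" or "top"; returns the picture (420x560x3 uint8, red, green, blue); there is no depth.
- get_calibration(name): a dict with "fx", "fy", "cx", "cy" (pixels), "R" (3x3) and "t" (3): a world point X has camera coordinates R X + t. Camera axes: x right, y down, z forward; pixel columns grow to the right and rows downward; lengths in m; the calibration is good to about 2 mm. A picture is of the moment at which its call begins. get_calibration takes no time and is no camera call.
- finish_job(): hands the job in; it is judged then, once.
The state is a dict: "t": time; "joint_pos": joint angles; "dq": joint speeds; "joint_torque": joint torques, N m; "eef_pos": TCP position; "eef_rot": TCP orientation; "wrist_force": force on the tool from outside, world axes, zero at the start; "wrist_torque": the same for the moment, N m; "finger_gap": finger opening in m; "gripper_force": force on a finger pad.
Only numpy, scipy, OpenCV 4.12 (cv2) and the standard library are available. Lean on these libraries where they do the work, as an engineer would, in place of code of your own. Each camera call takes 0.05 s, during which the arm holds its last target. There are 200 camera calls.

## Working session

There is one attempt and no reset: what is moved stays moved. The work goes in short steps, Python scripts to look and compute and a tool call to move; the robot and the scene stay as the last step left them, time stands still between calls to the robot, and variables do not carry over. Pictures are saved under pics/ and viewed, at most 10 in all, crops included, and the job is handed in when it is done.

Besides the shell and the picture viewer there is one more tool, called after "Emit:" as a command line: name --argument value ..., lists and objects as JSON in quotes. drive_tool: Moves the arm, as the interface text tells. Its arguments: {"type":"object","properties":{"plan":{"type":"array","items":{"type":"number"}}},"required":["plan"]}

```bash
ls; mkdir -p pics; python3 - <<'E'
from rig import *
import cv2,numpy as np
for n in("side","top"):
    cv2.imwrite(f"pics/{n}0.png",read_camera(n)[:,:,::-1])
    c=get_calibration(n);print(n,{k:np.round(v,4).tolist() for k,v in c.items()})
s=state();print(s['t'],s['eef_pos'],s['eef_rot'],s['finger_gap'])
E
```

```text
pics
side {'fx': 442.0475, 'fy': 442.0475, 'cx': 280.9706, 'cy': 212.2795, 'R': [[-0.9788, -0.2048, 0.0051], [-0.1253, 0.5791, -0.8056], [0.1621, -0.7891, -0.5924]], 't': [0.5457, 0.203, 1.3366]}
top {'fx': 513.0885, 'fy': 513.0885, 'cx': 280.7051, 'cy': 206.7094, 'R': [[-0.0119, -0.9997, -0.0224], [-0.9922, 0.0146, -0.124], [0.1243, 0.0208, -0.992]], 't': [0.0044, 0.5486, 1.4017]}
0.1 [ 0.21643336 -0.58599975  0.23061898] [-5.97127520e-04  9.84391041e-01  1.75994049e-01 -1.29858260e-04] 0.08540923387408852
```

View pics/side0.png

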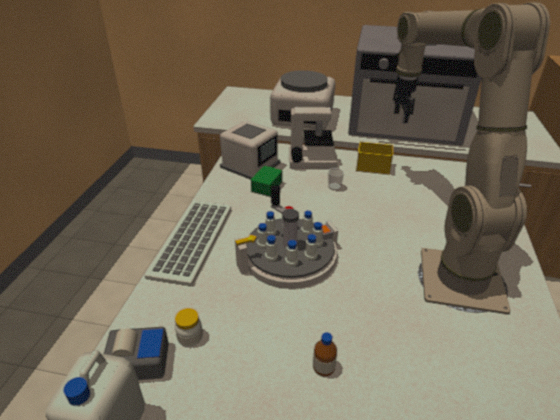

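View pics/top0.png

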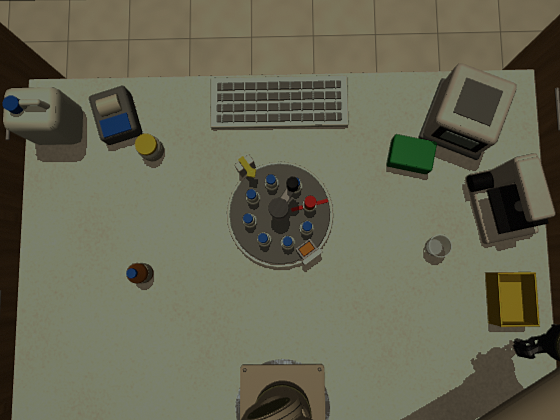

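Side view: handle's black top is at about (276,183), the yellow pointer at (245,240), the tray hub near (290,225). Top view: handle (293,184), red cap (310,203), pointer (250,170), orange shoe (308,249), brown bottle (140,273), cup (435,250), green box (411,153).

```bash
cat > h.py <<'E'
from rig import *
import cv2,numpy as np
from scipy.optimize import least_squares
C={n:get_calibration(n) for n in("side","top")}
def ray(n,u,v):
    c=C[n];R=np.array(c['R']);d=R.T@[(u-c['cx'])/c['fx'],(v-c['cy'])/c['fy'],1];return -R.T@np.array(c['t']),d
def atz(n,u,v,z):
    o,d=ray(n,u,v);return o+d*(z-o[2])/d[2]
def proj(n,X):
    c=C[n];p=np.array(c['R'])@X+c['t'];return np.array([c['fx']*p[0]/p[2]+c['cx'],c['fy']*p[1]/p[2]+c['cy']])
def tri(a,b):
    f=lambda X:np.r_[proj("top",X)-a,proj("side",X)-b]
    r=least_squares(f,[.5,0,.15]);return r.x,np.abs(r.fun).max()
def blobs(m,amin=8,amax=2000):
    n,_,s,c=cv2.connectedComponentsWithStats(m.astype(np.uint8));return [(c[i].round(2).tolist(),int(s[i,4])) for i in range(1,n) if amin<=s[i,4]<=amax]
def hsv(im): return cv2.cvtColor(im,cv2.COLOR_RGB2HSV)
E
python3 - <<'E'
from h import *
for n,x0,x1,y0,y1 in(("top",220,345,150,275),("side",225,350,175,285)):
    im=cv2.imread(f"pics/{n}0.png");H=cv2.cvtColor(im,cv2.COLOR_BGR2HSV).astype(int)
    w=np.zeros(H.shape[:2],bool);w[y0:y1,x0:x1]=1
    h,s,v=H[...,0],H[...,1],H[...,2]
    for k,m in dict(blue=(h>100)&(h<125)&(s>120)&(v>60),red=((h<6)|(h>174))&(s>150)&(v>70),yel=(h>20)&(h<32)&(s>150)&(v>100),orange=(h>=7)&(h<17)&(s>150)&(v>100),black=(v<40)).items():
        b=blobs(m&w);print(n,k,b)
        if n=="top" and k=="blue":
            P=np.array([atz("top",*c,.125)[:2] for c,_ in b if _<200])
            r=least_squares(lambda q:np.hypot(*(P-q[:2]).T)-.085,P.mean(0));print("axis",r.x,r.fun.round(4))
    cv2.imwrite(f"pics/{n}0z.png",cv2.resize(im[y0:y1,x0:x1],None,fx=4.5,fy=4.5,interpolation=cv2.INTER_CUBIC))
E
```

```text
top blue [([270.29, 178.61], 62), ([250.73, 193.27], 66), ([247.27, 217.88], 66), ([306.9, 225.59], 68), ([262.34, 237.34], 68), ([287.09, 240.91], 67)]
axis [5.30211728e-01 5.08638262e-04] [-0.0001  0.0003  0.0001  0.     -0.0004  0.0003]
top red [([313.21, 201.05], 153), ([300.29, 207.21], 14)]
top yel [([247.3, 167.15], 138)]
top orange [([306.02, 248.36], 106)]
top black [([252.6, 165.0], 20), ([242.87, 172.17], 30), ([252.31, 181.86], 80), ([292.98, 186.38], 199), ([272.18, 191.68], 40), ([283.85, 219.25], 385), ([253.82, 205.98], 44), ([308.53, 207.53], 19), ([309.59, 213.65], 63), ([250.37, 229.26], 43), ([306.61, 236.39], 41), ([264.62, 248.18], 39), ([288.24, 250.91], 45), ([299.2, 255.3], 10)]
side blue [([307.52, 213.67], 33), ([269.68, 214.0], 28), ([317.46, 225.11], 35), ([262.0, 226.0], 33), ([270.68, 238.19], 47), ([311.33, 237.49], 49), ([291.77, 243.1], 52)]
side red [([288.73, 207.33], 15)]
side yel [([246.3, 239.07], 86)]
side orange [([325.26, 228.74], 42)]
side black [([274.59, 193.76], 160), ([292.36, 219.64], 14)]
```

```bash
python3 - <<'E'
from h import *
a=cv2.imread("pics/top0z.png");b=cv2.imread("pics/side0z.png")
im=np.zeros((563,800,3),np.uint8)
a=cv2.resize(a,(400,400));b=cv2.resize(b,(400,352));im[:400,:400]=a;im[:352,400:]=b
cv2.imwrite("pics/z.png",im)
# triangulate blue caps check, pointer
print("axis h", [tri(p,q) for p,q in(([270.29,178.61],[262.0,226.0]),([250.73,193.27],[270.68,238.19]),([247.27,217.88],[291.77,243.1]),([262.34,237.34],[311.33,237.49]),([287.09,240.91],[317.46,225.11]))])
# blue cap angles: bottles at 45deg
A=np.array([.5302,.0005])
P=[atz("top",*c,.125)[:2]-A for c in([270.29,178.61],[250.73,193.27],[247.27,217.88],[306.9,225.59],[262.34,237.34],[287.09,240.91])]
an=np.array([np.degrees(np.arctan2(p[1],p[0])) for p in P]);print("ang",an, an%45)
print("red",atz("top",311,203,.125)[:2]-A)
print("pointer",tri([247.3,167.15],[246.3,239.07]),"shoe",tri([306.02,248.36],[325.26,228.74]))
X=atz("top",247.3,167.15,.105)[:2]-A;print(np.degrees(np.arctan2(X[1],X[0])),np.hypot(*X))
X=atz("top",306.02,248.36,.071)[:2]-A;print("shoe",np.degrees(np.arctan2(X[1],X[0])),np.hypot(*X))
print("handle",tri([292.98,184],[275.5,184]),tri([292.98,186.38],[274.6,193.8]))
for n,p,z in(("stain",(140,273),.0),("cup",(435,250),.035),("jar",(149,147),.08),("box",(411,153),.05)):print(n,atz("top",*p,z))
print(np.array(state()['joint_pos']))
E
```

```text
axis h [(array([0.61297582, 0.02188713, 0.12048012]), np.float64(0.1015129704032347)), (array([0.5741806 , 0.07386448, 0.12128683]), np.float64(0.18570531350485453)), (array([0.50913093, 0.0832473 , 0.12175187]), np.float64(0.12069456074141272)), (array([0.45768805, 0.04416034, 0.12016758]), np.float64(0.10397571961448193)), (array([ 0.4479652 , -0.02032579,  0.11879226]), np.float64(0.05828568207823537))]
ang [  14.48220843   59.03981367  104.35826705 -120.79281152  149.12556181
 -165.82752366] [14.48220843 14.03981367 14.35826705 14.20718848 14.12556181 14.17247634]
red [ 0.01566975 -0.08484361]
pointer (array([0.64614296, 0.08335614, 0.1130519 ]), np.float64(0.19803518739834658)) shoe (array([ 0.42883429, -0.07074375,  0.06895024]), np.float64(0.48657755462636487))
35.30145494031337 0.1446982512166256
shoe -144.66293106352248 0.12300471790313604
handle (array([ 0.57988137, -0.03725695,  0.23882179]), np.float64(1.1041801424777304)) (array([ 0.58112204, -0.03719277,  0.20311028]), np.float64(1.608893170596275))
stain [0.36925123 0.39932815 0.        ]
cup [ 0.42232989 -0.42581689  0.035     ]
jar [0.71462362 0.35828374 0.08      ]
box [ 0.69218186 -0.36841676  0.05      ]
[ 1.19440479  0.33281625 -0.06470808  1.46079826  0.02159534  1.34989548
 -0.08848508]
```

View pics/z.png

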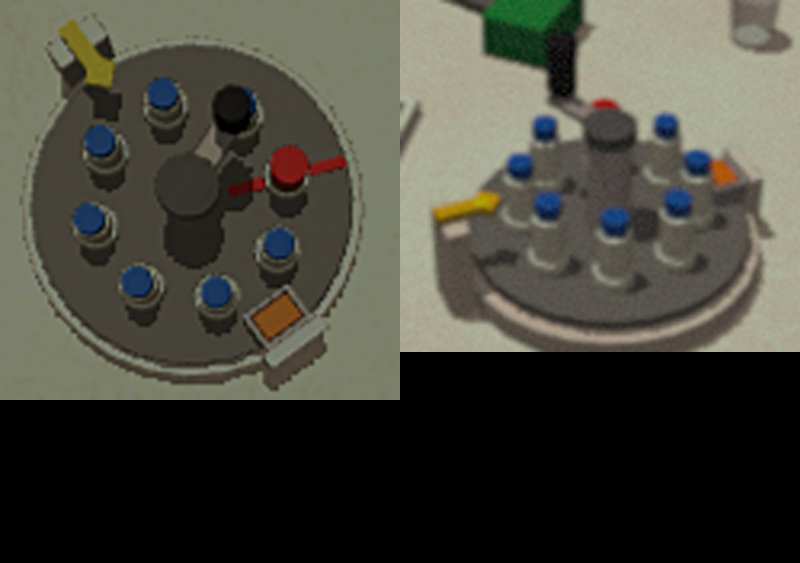

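Crops show the crank arm running from the grey hub to the black handle over the right-hand bottles. The red cap is clockwise of the handle, at the right (289,165 in the crop), and the pointer is at upper left.

```bash
cat >> h.py <<'E'
A=np.array([.5302,.0005]); PT=np.radians(35.3)
def masks(im):
    H=hsv(im).astype(int);h,s,v=H[...,0],H[...,1],H[...,2]
    f=lambda m:cv2.GaussianBlur(m.astype(np.float32),(0,0),1.5)
    return f((h>100)&(h<125)&(s>110)&(v>50)), f(((h<6)|(h>174))&(s>140)&(v>60))
TH=np.radians(np.arange(-180,180,.5))
def score(n,im):
    b,r=masks(im);out=[]
    for t in TH:
        sc=0
        for k in range(8):
            a=t+k*np.pi/4;u,v=proj(n,np.r_[A+.085*np.array([np.cos(a),np.sin(a)]),.122]).round().astype(int)
            sc+=b[v,u] if k else 3*r[v,u]
        out.append(sc)
    return np.array(out)
def tray(cams=("side",),save=None):
    t0=state()['t'];tot=0
    for n in cams:
        im=read_camera(n)
        if save: cv2.imwrite(f"pics/{save}_{n}.png",im[:,:,::-1])
        tot=tot+score(n,im)
    i=tot.argmax();c=(np.degrees(TH[i]-PT)+180)%360-180
    d=np.degrees(TH);e=np.where(np.abs((d-d[i]+180)%360-180)>12,tot,0).max()
    print(f"t={t0:.3f} tray={np.radians(c):.3f} rad score={tot[i]:.2f} next={e:.2f}");return t0,np.radians(c)
E
python3 - <<'E'
from h import *
for n in("top","side"):
    im=cv2.imread(f"pics/{n}0.png")[:,:,::-1];s=score(n,np.ascontiguousarray(im));print(n,np.degrees(TH[s.argmax()]),s.max())
    for z in(.15,.17,.2):print("hub",z,proj(n,np.r_[A,z]))
    for z in(.17,.23):print("handle",z,[proj(n,np.r_[A+.065*np.array([np.cos(q),np.sin(q)]),z]).round(1) for q in np.radians([-39,-37,-35])])
print("handle top", atz("top",293,183,.23)[:2]-A, atz("side",275.5,184,.23)[:2]-A)
E
```

```text
top -77.5 8.978607
hub 0.15 [278.43056658 208.2555626 ]
hub 0.17 [278.21851861 207.29959987]
hub 0.2 [277.88801629 205.80961675]
handle 0.17 [array([294.1, 187.3]), array([293.4, 186.8]), array([292.6, 186.3])]
handle 0.23 [array([294.2, 183.4]), array([293.4, 182.8]), array([292.7, 182.3])]
side -75.5 7.456704
hub 0.15 [290.06195754 217.57186225]
hub 0.17 [290.1773958  212.22949504]
hub 0.2 [290.35448772 204.03385767]
handle 0.17 [array([276.6, 202.5]), array([276. , 202.8]), array([275.5, 203. ])]
handle 0.23 [array([276.6, 186.1]), array([276. , 186.4]), array([275.4, 186.7])]
handle top [ 0.05143192 -0.0381033 ] [ 0.05613501 -0.05169366]
```

Emit:
drive_tool --plan '[1,0,0,3,0,1,3,4,5,0,1,20,30,5,0,1,36.6,54.8,5,0,1,36.6,54.8,5,0,1,36.6,54.8,5,0,1,36.6,54.8,5,0,1,36.6,54.8,5,0,1,36.6,54.8,5,0,1,36.6,54.8,5,0]'

```text
t: 0.93
eef_pos: [0.4244, -0.2756, 0.2793]
eef_rot: [0.0, 0.984, 0.176, -0.0]
wrist_force: [0.9, -0.7, -0.7]
finger_gap: 0.0855
gripper_force: 0.0
```

Emit:
drive_tool --plan '[1,15,22.5,0,0,1,15,22.5,0,0,1,15,22.5,0,0,1,15,22.5,0,0,1,15,22.5,0,0,1,15,22.5,0,0,1,15,22.5,0,0,1,15,22.5,0,0,1,15,22.5,0,0]'

```text
t: 1.68
eef_pos: [0.574, -0.0511, 0.2787]
eef_rot: [-0.0, 0.984, 0.177, -0.001]
wrist_force: [-0.0, -0.4, -0.0]
finger_gap: 0.0857
gripper_force: 0.0
```

Emit:
drive_tool --plan '[1,0.9,1.3,0,0,1,0.9,1.3,0,0,1,0.9,1.3,-3,0,1,0.9,1.3,-6,0,1,0.9,1.3,-9,0,1,0.9,1.3,-9,0,1,0.9,1.3,-9,0]'

```text
t: 2.27
eef_pos: [0.5817, -0.0409, 0.1889]
eef_rot: [-0.0, 0.985, 0.175, -0.001]
wrist_force: [0.7, 0.1, 1.3]
finger_gap: 0.085
gripper_force: 0.0
```

```bash
python3 - <<'E'
from h import *
tray(("side",),"a");tray(("top",),"a")
print(state()['eef_pos'],state()['wrist_force'])
a=cv2.imread("pics/a_top.png")[140:285,210:360];b=cv2.imread("pics/a_side.png")[140:285,210:360]
cv2.imwrite("pics/a.png",cv2.resize(np.hstack([a,b]),(800,387),interpolation=cv2.INTER_CUBIC))
E
```

```text
t=2.267 tray=-1.934 rad score=7.22 next=5.52
t=2.317 tray=2.813 rad score=3.71 next=3.71
[ 0.58359366 -0.04018254  0.19153967] [ 0.31106046 -0.23530372 -0.16503938]
```

View pics/a.png

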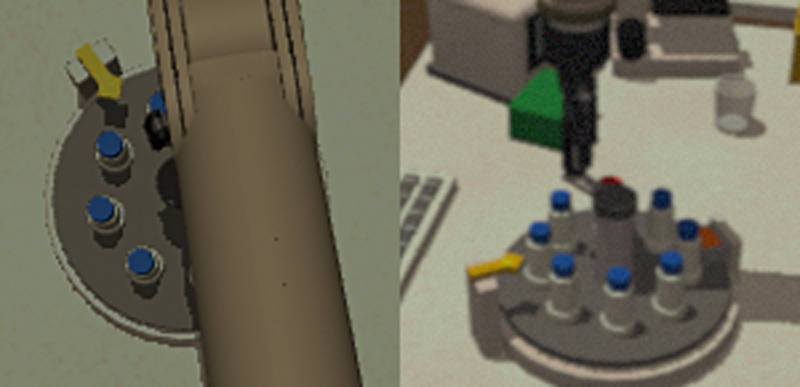

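The top view is blocked by the arm. The side view is clear: the gripper straddles the handle (about 578,140 in the crop), and all the caps can be tracked. Closing.

Emit:
drive_tool --plan '[-1,0,0,0,0,-1,0,0,0,0,-1,0,0,0,0,-1,0,0,0,0,-1,0,0,0,0,-1,0,0,0,0,-1,0,0,0,0,-1,0,0,0,0]'

```text
t: 3.03
eef_pos: [0.5831, -0.0391, 0.19]
eef_rot: [-0.0, 0.984, 0.176, 0.0]
wrist_force: [-1.7, 0.9, 5.6]
finger_gap: 0.0289
gripper_force: 58.7
```

```bash
cat > p.py <<'E'
# usage: p.py inc1 inc2 ... : crank increments (rad) per row -> plan rows; logs commanded crank angle
import sys,json,os
from h import *
S=json.load(open("st.json")) if os.path.exists("st.json") else dict(phi0=np.radians(-36.6),phi=np.radians(-36.6),off=[0,0],log=[],obs=[])
def plan(inc):
    t=state()['t'];S['log'].append([t,S['phi']]);out=[];o=np.array(S['off'])
    for i in inc:
        S['phi']+=i;t+=1/12;S['log'].append([t,S['phi']])
        q=np.round(6.5*np.array([np.cos(S['phi'])-np.cos(S['phi0']),np.sin(S['phi'])-np.sin(S['phi0'])]),1)
        out+=[-1]+(q-o).round(1).tolist()+[0,0]
    S['off']=q.tolist();json.dump(S,open("st.json","w"));print(out);print("phi",round(S['phi'],3))
def sim(J,Tf,th0,w0,t0,t1,log,k=.045,b=.006,dt=.004):
    L=np.array(log);th,w,t,r=th0,w0,t0,[]
    while t<t1+1e-9:
        r.append((t,th,w))
        i=np.searchsorted(L[:,0],t,side='right');wc=0
        if 0<i<len(L) and L[i,0]-L[i-1,0]>1e-6: wc=(L[i,1]-L[i-1,1])/(L[i,0]-L[i-1,0])
        T=k*(wc-w)-b*w
        if abs(w)<1e-3 and abs(T)<Tf: w=0
        else:
            wn=w+dt*(T-Tf*np.sign(w if abs(w)>1e-3 else T))/J
            w=0 if w*wn<0 else wn
        th+=w*dt;t+=dt
    return np.array(r)
def fit():
    O=np.array(S['obs']);f=lambda p:(lambda r:np.interp(O[:,0],r[:,0],r[:,1])-O[:,1])(sim(p[0],p[1],O[0,1],0,O[0,0],O[-1,0],S['log']))
    r=least_squares(lambda p:np.r_[f(p)/.02,(p[0]-.031)/.006,(p[1]-.045)/.02],[.031,.045],bounds=([.02,.015],[.045,.09]),diff_step=.02)
    s=sim(*r.x,O[0,1],0,O[0,0],O[-1,0],S['log']);print("J,Tf",r.x.round(4),"res",f(r.x).round(3),"w now",s[-1,2].round(3),"wmax",s[:,2].max().round(2));return r.x,s[-1]
def look():
    t,a=tray();p=S['obs'][-1][1] if S['obs'] else a
    if len(S['obs'])>1: p=S.get('pred',p)
    a+=2*np.pi*np.round((p-a)/2/np.pi);S['obs'].append([t,a]);s=state();print("unwrapped",round(a,3),"F",s['wrist_force'].round(1),"eef",s['eef_pos'].round(4))
    json.dump(S,open("st.json","w"))
E
python3 -c "
from p import *
look();plan([.05,.08]+[.1]*8)"
```

```text
t=3.033 tray=-1.969 rad score=7.17 next=5.49
unwrapped -1.969 F [-1.7  1.3  5.3] eef [ 0.5831 -0.0391  0.19  ]
[-1, 0.2, 0.3, 0, 0, -1, 0.5, 0.7, 0, 0, -1, 0.7, 1.3, 0, 0, -1, 1.0, 1.9, 0, 0, -1, 1.1, 2.5, 0, 0, -1, 1.2, 3.2, 0, 0, -1, 1.3, 3.8, 0, 0, -1, 1.3, 4.5, 0, 0, -1, 1.2, 5.1, 0, 0, -1, 1.0, 5.7, 0, 0]
phi 0.291
```

Emit:
drive_tool --plan '[-1,0.2,0.3,0,0,-1,0.5,0.7,0,0,-1,0.7,1.3,0,0,-1,1.0,1.9,0,0,-1,1.1,2.5,0,0,-1,1.2,3.2,0,0,-1,1.3,3.8,0,0,-1,1.3,4.5,0,0,-1,1.2,5.1,0,0,-1,1.0,5.7,0,0]'

```text
t: 3.92
eef_pos: [0.5945, 0.0185, 0.1903]
eef_rot: [-0.0, 0.984, 0.176, 0.002]
wrist_force: [9.8, 2.6, 4.6]
finger_gap: 0.0289
gripper_force: 58.8
```

```bash
python3 -c "
from p import *
look();plan([.1]*10)"
```

```text
t=3.917 tray=-1.707 rad score=8.24 next=5.57
unwrapped -1.707 F [7.2 3.1 2.9] eef [0.594  0.0204 0.1903]
[-1, -0.2, 0.7, 0, 0, -1, -0.5, 1.2, 0, 0, -1, -0.8, 1.8, 0, 0, -1, -1.2, 2.3, 0, 0, -1, -1.6, 2.8, 0, 0, -1, -2.1, 3.2, 0, 0, -1, -2.7, 3.6, 0, 0, -1, -3.2, 3.9, 0, 0, -1, -3.8, 4.2, 0, 0, -1, -4.4, 4.4, 0, 0]
phi 1.291
```

Emit:
drive_tool --plan '[-1,-0.2,0.7,0,0,-1,-0.5,1.2,0,0,-1,-0.8,1.8,0,0,-1,-1.2,2.3,0,0,-1,-1.6,2.8,0,0,-1,-2.1,3.2,0,0,-1,-2.7,3.6,0,0,-1,-3.2,3.9,0,0,-1,-3.8,4.2,0,0,-1,-4.4,4.4,0,0]'

```text
t: 4.8
eef_pos: [0.5491, 0.0642, 0.1901]
eef_rot: [-0.001, 0.984, 0.177, 0.001]
wrist_force: [1.8, 6.1, 6.5]
finger_gap: 0.0289
gripper_force: 59.3
```

```bash
python3 -c "
from p import *
look();fit();plan([.12,.14,.16,.17,.18,.18,.18,.18,.18,.18])"
```

```text
t=4.800 tray=-1.375 rad score=8.30 next=5.56
unwrapped -1.375 F [1.8 5.1 7.6] eef [0.548  0.0645 0.1901]
J,Tf [0.02   0.0263] res [ 0.    -0.05   0.018] w now 0.518 wmax 0.52
[-1, -0.8, 0.2, 0, 0, -1, -1.7, 0.3, 0, 0, -1, -2.7, 0.2, 0, 0, -1, -3.8, 0.0, 0, 0, -1, -4.9, -0.5, 0, 0, -1, -5.9, -1.1, 0, 0, -1, -6.7, -1.9, 0, 0, -1, -7.4, -2.9, 0, 0, -1, -7.9, -3.9, 0, 0, -1, -8.2, -5.1, 0, 0]
phi 2.961
```

Emit:
drive_tool --plan '[-1,-0.8,0.2,0,0,-1,-1.7,0.3,0,0,-1,-2.7,0.2,0,0,-1,-3.8,0.0,0,0,-1,-4.9,-0.5,0,0,-1,-5.9,-1.1,0,0,-1,-6.7,-1.9,0,0,-1,-7.4,-2.9,0,0,-1,-7.9,-3.9,0,0,-1,-8.2,-5.1,0,0]'

```text
t: 5.68
eef_pos: [0.4673, 0.0106, 0.19]
eef_rot: [0.0, 0.984, 0.176, 0.001]
wrist_force: [7.7, -0.8, 1.9]
finger_gap: 0.0288
gripper_force: 59.2
```

```bash
python3 -c "
from p import *
S['pred']=S['obs'][-1][1]+.85
look();fit();plan([.2]*10)"
```

```text
t=5.683 tray=-0.773 rad score=8.50 next=5.40
unwrapped -0.773 F [ 1.9 -3.4  5.5] eef [0.4672 0.0077 0.1899]
J,Tf [0.0238 0.0275] res [ 0.    -0.08  -0.043  0.039] w now 1.147 wmax 1.15
[-1, -0.1, -1.3, 0, 0, -1, 0.0, -2.5, 0, 0, -1, 0.4, -3.8, 0, 0, -1, 1.1, -4.9, 0, 0, -1, 1.9, -5.9, 0, 0, -1, 3.0, -6.7, 0, 0, -1, 4.1, -7.2, 0, 0, -1, 5.4, -7.6, 0, 0, -1, 6.7, -7.6, 0, 0, -1, 8.0, -7.4, 0, 0]
phi 4.961
```

Emit:
drive_tool --plan '[-1,-0.1,-1.3,0,0,-1,0.0,-2.5,0,0,-1,0.4,-3.8,0,0,-1,1.1,-4.9,0,0,-1,1.9,-5.9,0,0,-1,3.0,-6.7,0,0,-1,4.1,-7.2,0,0,-1,5.4,-7.6,0,0,-1,6.7,-7.6,0,0,-1,8.0,-7.4,0,0]'

```text
t: 6.57
eef_pos: [0.5476, -0.062, 0.1898]
eef_rot: [-0.001, 0.984, 0.176, 0.0]
wrist_force: [-2.4, 6.0, 9.0]
finger_gap: 0.0288
gripper_force: 60.9
```

```bash
python3 -c "
from p import *
S['pred']=S['obs'][-1][1]+1.15
look();fit();plan([.2]*10)"
```

```text
t=6.567 tray=0.248 rad score=8.51 next=5.43
unwrapped 0.248 F [-0.7  2.4  8. ] eef [ 0.5494 -0.0612  0.1899]
J,Tf [0.0357 0.0244] res [ 0.    -0.102 -0.064 -0.013  0.046] w now 1.43 wmax 1.43
[-1, 1.2, 0.4, 0, 0, -1, 2.3, 1.1, 0, 0, -1, 3.3, 2.0, 0, 0, -1, 4.0, 3.0, 0, 0, -1, 4.5, 4.2, 0, 0, -1, 4.8, 5.5, 0, 0, -1, 4.9, 6.8, 0, 0, -1, 4.6, 8.1, 0, 0, -1, 4.2, 9.3, 0, 0, -1, 3.4, 10.4, 0, 0]
phi 6.961
```

Emit:
drive_tool --plan '[-1,1.2,0.4,0,0,-1,2.3,1.1,0,0,-1,3.3,2.0,0,0,-1,4.0,3.0,0,0,-1,4.5,4.2,0,0,-1,4.8,5.5,0,0,-1,4.9,6.8,0,0,-1,4.6,8.1,0,0,-1,4.2,9.3,0,0,-1,3.4,10.4,0,0]'

```text
t: 7.45
eef_pos: [0.5823, 0.0426, 0.1902]
eef_rot: [-0.001, 0.984, 0.176, 0.002]
wrist_force: [5.2, 3.1, 3.8]
finger_gap: 0.0286
gripper_force: 60.6
```

```bash
python3 -c "
from p import *
S['pred']=S['obs'][-1][1]+1.35
look();fit();plan([.25]+[.205]*9)"
```

```text
t=7.450 tray=1.356 rad score=8.29 next=5.09
unwrapped 1.356 F [1.5 5.5 6.8] eef [0.5801 0.0455 0.1901]
J,Tf [0.0234 0.0305] res [ 0.    -0.1   -0.11  -0.075 -0.013  0.095] w now 1.47 wmax 1.47
[-1, -1.1, 1.1, 0, 0, -1, -2.3, 1.8, 0, 0, -1, -3.5, 2.2, 0, 0, -1, -4.8, 2.4, 0, 0, -1, -6.2, 2.3, 0, 0, -1, -7.4, 1.9, 0, 0, -1, -8.6, 1.3, 0, 0, -1, -9.6, 0.4, 0, 0, -1, -10.5, -0.6, 0, 0, -1, -11.1, -1.8, 0, 0]
phi 9.056
```

Emit:
drive_tool --plan '[-1,-1.1,1.1,0,0,-1,-2.3,1.8,0,0,-1,-3.5,2.2,0,0,-1,-4.8,2.4,0,0,-1,-6.2,2.3,0,0,-1,-7.4,1.9,0,0,-1,-8.6,1.3,0,0,-1,-9.6,0.4,0,0,-1,-10.5,-0.6,0,0,-1,-11.1,-1.8,0,0]'

```text
t: 8.33
eef_pos: [0.4701, 0.0224, 0.19]
eef_rot: [0.001, 0.984, 0.176, 0.001]
wrist_force: [8.7, -2.1, 1.2]
finger_gap: 0.0288
gripper_force: 60.5
```

```bash
python3 -c "
from p import *
S['pred']=S['obs'][-1][1]+1.35
look();fit();plan([.26]+[.22]*9)"
```

```text
t=8.333 tray=2.578 rad score=7.82 next=4.94
unwrapped 2.578 F [ 0.2 -3.4  8.3] eef [0.4695 0.0195 0.1899]
J,Tf [0.02   0.0325] res [ 0.    -0.101 -0.133 -0.102 -0.044  0.04   0.084] w now 1.508 wmax 1.51
[-1, -0.4, -1.6, 0, 0, -1, -0.4, -3.0, 0, 0, -1, -0.1, -4.4, 0, 0, -1, 0.5, -5.7, 0, 0, -1, 1.4, -6.9, 0, 0, -1, 2.5, -7.8, 0, 0, -1, 3.8, -8.4, 0, 0, -1, 5.2, -8.8, 0, 0, -1, 6.6, -8.8, 0, 0, -1, 8.0, -8.5, 0, 0]
phi 11.296
```

Emit:
drive_tool --plan '[-1,-0.4,-1.6,0,0,-1,-0.4,-3.0,0,0,-1,-0.1,-4.4,0,0,-1,0.5,-5.7,0,0,-1,1.4,-6.9,0,0,-1,2.5,-7.8,0,0,-1,3.8,-8.4,0,0,-1,5.2,-8.8,0,0,-1,6.6,-8.8,0,0,-1,8.0,-8.5,0,0]'

```text
t: 9.22
eef_pos: [0.5505, -0.0611, 0.1898]
eef_rot: [-0.001, 0.984, 0.176, 0.0]
wrist_force: [-1.8, 4.8, 8.1]
finger_gap: 0.0281
gripper_force: 61.2
```

```bash
python3 -c "
from p import *
S['pred']=S['obs'][-1][1]+1.45
look();S['obs'],o=S['obs'],0;fit();plan([.26]+[.22]*9)"
```

```text
t=9.217 tray=-2.414 rad score=8.94 next=5.55
unwrapped 3.869 F [-0.7 -0.   8. ] eef [ 0.5526 -0.0602  0.1899]
J,Tf [0.02  0.033] res [ 0.    -0.105 -0.145 -0.123 -0.074  0.002  0.037  0.093] w now 1.643 wmax 1.64
[-1, 1.5, 0.7, 0, 0, -1, 2.7, 1.6, 0, 0, -1, 3.6, 2.7, 0, 0, -1, 4.2, 3.9, 0, 0, -1, 4.5, 5.3, 0, 0, -1, 4.6, 6.8, 0, 0, -1, 4.3, 8.2, 0, 0, -1, 3.7, 9.5, 0, 0, -1, 2.8, 10.6, 0, 0, -1, 1.8, 11.5, 0, 0]
phi 13.536
```

Emit:
drive_tool --plan '[-1,1.5,0.7,0,0,-1,2.7,1.6,0,0,-1,3.6,2.7,0,0,-1,4.2,3.9,0,0,-1,4.5,5.3,0,0,-1,4.6,6.8,0,0,-1,4.3,8.2,0,0,-1,3.7,9.5,0,0,-1,2.8,10.6,0,0,-1,1.8,11.5,0,0]'

```text
t: 10.1
eef_pos: [0.5685, 0.0554, 0.1901]
eef_rot: [-0.001, 0.984, 0.177, 0.002]
wrist_force: [2.2, 2.4, 5.5]
finger_gap: 0.0292
gripper_force: 60.9
```

```bash
python3 -c "
from p import *
S['pred']=S['obs'][-1][1]+1.45
look();plan([.26]+[.22]*9)"
```

```text
t=10.100 tray=-1.079 rad score=8.39 next=5.49
unwrapped 5.205 F [1.7 4.7 8.6] eef [0.5661 0.057  0.19  ]
[-1, -1.5, 0.8, 0, 0, -1, -2.9, 1.1, 0, 0, -1, -4.4, 1.1, 0, 0, -1, -5.8, 0.8, 0, 0, -1, -7.1, 0.3, 0, 0, -1, -8.2, -0.6, 0, 0, -1, -9.1, -1.7, 0, 0, -1, -9.8, -3.0, 0, 0, -1, -10.1, -4.3, 0, 0, -1, -10.2, -5.8, 0, 0]
phi 15.776
```

Emit:
drive_tool --plan '[-1,-1.5,0.8,0,0,-1,-2.9,1.1,0,0,-1,-4.4,1.1,0,0,-1,-5.8,0.8,0,0,-1,-7.1,0.3,0,0,-1,-8.2,-0.6,0,0,-1,-9.1,-1.7,0,0,-1,-9.8,-3.0,0,0,-1,-10.1,-4.3,0,0,-1,-10.2,-5.8,0,0]'

```text
t: 10.98
eef_pos: [0.4668, -0.0056, 0.19]
eef_rot: [0.0, 0.984, 0.176, 0.002]
wrist_force: [16.2, 1.8, -3.3]
finger_gap: 0.0288
gripper_force: 60.4
```

```bash
python3 -c "
from p import *
S['pred']=S['obs'][-1][1]+1.45
look();plan([.26]+[.22]*9)"
```

```text
t=10.983 tray=0.326 rad score=7.73 next=4.75
unwrapped 6.61 F [11.1 -2.2  0.5] eef [ 0.4675 -0.0088  0.19  ]
[-1, 0.3, -1.6, 0, 0, -1, 0.9, -2.9, 0, 0, -1, 1.8, -4.0, 0, 0, -1, 2.9, -5.0, 0, 0, -1, 4.2, -5.6, 0, 0, -1, 5.6, -6.0, 0, 0, -1, 7.0, -6.0, 0, 0, -1, 8.4, -5.7, 0, 0, -1, 9.7, -5.2, 0, 0, -1, 10.9, -4.3, 0, 0]
phi 18.016
```

Emit:
drive_tool --plan '[-1,0.3,-1.6,0,0,-1,0.9,-2.9,0,0,-1,1.8,-4.0,0,0,-1,2.9,-5.0,0,0,-1,4.2,-5.6,0,0,-1,5.6,-6.0,0,0,-1,7.0,-6.0,0,0,-1,8.4,-5.7,0,0,-1,9.7,-5.2,0,0,-1,10.9,-4.3,0,0]'

```text
t: 11.87
eef_pos: [0.5753, -0.0476, 0.1898]
eef_rot: [-0.001, 0.984, 0.176, -0.0]
wrist_force: [-3.1, 3.3, 10.2]
finger_gap: 0.0287
gripper_force: 61.7
```

```bash
python3 -c "
from p import *
S['pred']=S['obs'][-1][1]+1.45
look();plan([.25]+[.213]*9)"
```

```text
t=11.867 tray=1.618 rad score=8.99 next=5.36
unwrapped 7.901 F [2.4 0.6 7.8] eef [ 0.5773 -0.0452  0.19  ]
[-1, 1.0, 1.2, 0, 0, -1, 1.6, 2.4, 0, 0, -1, 2.0, 3.8, 0, 0, -1, 2.1, 5.1, 0, 0, -1, 1.8, 6.5, 0, 0, -1, 1.3, 7.8, 0, 0, -1, 0.6, 8.9, 0, 0, -1, -0.4, 9.9, 0, 0, -1, -1.6, 10.6, 0, 0, -1, -2.9, 11.1, 0, 0]
phi 20.183
```

Emit:
drive_tool --plan '[-1,1.0,1.2,0,0,-1,1.6,2.4,0,0,-1,2.0,3.8,0,0,-1,2.1,5.1,0,0,-1,1.8,6.5,0,0,-1,1.3,7.8,0,0,-1,0.6,8.9,0,0,-1,-0.4,9.9,0,0,-1,-1.6,10.6,0,0,-1,-2.9,11.1,0,0]'

```text
t: 12.75
eef_pos: [0.546, 0.0652, 0.19]
eef_rot: [-0.001, 0.984, 0.177, 0.001]
wrist_force: [0.4, 1.8, 6.5]
finger_gap: 0.0288
gripper_force: 61.3
```

```bash
python3 -c "
from p import *
S['pred']=S['obs'][-1][1]+1.45
look();plan([.26]+[.22]*9)"
```

```text
t=12.750 tray=2.927 rad score=8.42 next=5.49
unwrapped 9.21 F [0.1 4.4 8.9] eef [0.5436 0.0656 0.1899]
[-1, -1.7, 0.2, 0, 0, -1, -3.1, 0.0, 0, 0, -1, -4.4, -0.5, 0, 0, -1, -5.6, -1.3, 0, 0, -1, -6.6, -2.3, 0, 0, -1, -7.4, -3.5, 0, 0, -1, -7.9, -4.9, 0, 0, -1, -8.0, -6.3, 0, 0, -1, -7.9, -7.7, 0, 0, -1, -7.4, -9.0, 0, 0]
phi 22.423
```

Emit:
drive_tool --plan '[-1,-1.7,0.2,0,0,-1,-3.1,0.0,0,0,-1,-4.4,-0.5,0,0,-1,-5.6,-1.3,0,0,-1,-6.6,-2.3,0,0,-1,-7.4,-3.5,0,0,-1,-7.9,-4.9,0,0,-1,-8.0,-6.3,0,0,-1,-7.9,-7.7,0,0,-1,-7.4,-9.0,0,0]'

```text
t: 13.63
eef_pos: [0.4733, -0.0272, 0.19]
eef_rot: [-0.0, 0.984, 0.176, 0.002]
wrist_force: [10.1, 5.9, -1.0]
finger_gap: 0.0286
gripper_force: 60.7
```

```bash
python3 -c "
from p import *
S['pred']=S['obs'][-1][1]+1.45
look();plan([.26]+[.22]*9)"
```

```text
t=13.633 tray=-2.012 rad score=6.60 next=5.45
unwrapped 10.554 F [12.4  2.2 -0.9] eef [ 0.4744 -0.0296  0.1899]
[-1, 0.9, -1.5, 0, 0, -1, 1.9, -2.5, 0, 0, -1, 3.1, -3.2, 0, 0, -1, 4.5, -3.7, 0, 0, -1, 5.9, -3.8, 0, 0, -1, 7.3, -3.7, 0, 0, -1, 8.7, -3.2, 0, 0, -1, 9.9, -2.5, 0, 0, -1, 10.9, -1.5, 0, 0, -1, 11.7, -0.3, 0, 0]
phi 24.663
```

Emit:
drive_tool --plan '[-1,0.9,-1.5,0,0,-1,1.9,-2.5,0,0,-1,3.1,-3.2,0,0,-1,4.5,-3.7,0,0,-1,5.9,-3.8,0,0,-1,7.3,-3.7,0,0,-1,8.7,-3.2,0,0,-1,9.9,-2.5,0,0,-1,10.9,-1.5,0,0,-1,11.7,-0.3,0,0]'

```text
t: 14.52
eef_pos: [0.5894, -0.0299, 0.1899]
eef_rot: [-0.0, 0.984, 0.176, -0.0]
wrist_force: [-3.4, 0.4, 8.7]
finger_gap: 0.0288
gripper_force: 61.8
```

```bash
python3 -c "
from p import *
S['pred']=S['obs'][-1][1]+1.45
look();plan([.26]+[.22]*9)"
```

```text
t=14.517 tray=-0.677 rad score=8.41 next=5.28
unwrapped 11.889 F [3.3 1.5 6.3] eef [ 0.5907 -0.0266  0.1901]
[-1, 0.5, 1.6, 0, 0, -1, 0.7, 3.0, 0, 0, -1, 0.5, 4.5, 0, 0, -1, 0.0, 5.8, 0, 0, -1, -0.7, 7.0, 0, 0, -1, -1.7, 8.0, 0, 0, -1, -2.9, 8.8, 0, 0, -1, -4.3, 9.3, 0, 0, -1, -5.7, 9.5, 0, 0, -1, -7.1, 9.3, 0, 0]
phi 26.903
```

Emit:
drive_tool --plan '[-1,0.5,1.6,0,0,-1,0.7,3.0,0,0,-1,0.5,4.5,0,0,-1,0.0,5.8,0,0,-1,-0.7,7.0,0,0,-1,-1.7,8.0,0,0,-1,-2.9,8.8,0,0,-1,-4.3,9.3,0,0,-1,-5.7,9.5,0,0,-1,-7.1,9.3,0,0]'

```text
t: 15.4
eef_pos: [0.5174, 0.0649, 0.19]
eef_rot: [-0.001, 0.984, 0.177, 0.001]
wrist_force: [-0.5, 2.8, 7.8]
finger_gap: 0.0291
gripper_force: 61.6
```

```bash
python3 -c "
from p import *
S['pred']=S['obs'][-1][1]+1.45
look()
O=np.array(S['obs'][2:])
# fit with free start speed on observations from the third on
g=lambda p:sim(p[0],p[1],O[0,1]+p[3],p[2],O[0,0],O[-1,0],S['log'])
f=lambda p:(lambda r:np.r_[(np.interp(O[:,0],r[:,0],r[:,1])-O[:,1])/.03,(p[0]-.031)/.006,p[3]/.03])(g(p))
r=least_squares(f,[.031,.04,.4,0],diff_step=.02);s=g(r.x);print(r.x.round(4),(f(r.x)[:-2]*.03).round(3))
for a,b in zip(O[:-1,0],O[1:,0]):
    m=(s[:,0]>=a)&(s[:,0]<b);print(round(a,2),s[m,2].min().round(2),s[m,2].max().round(2))
e=sim(r.x[0],r.x[1],O[-1,1],s[-1,2],O[-1,0],O[-1,0]+1.5,[[0,0],[99,0]]);print('stop at',e[-1,1:],'target',4*np.pi)
"
```

```text
t=15.400 tray=0.658 rad score=9.16 next=5.46
unwrapped 13.224 F [-2.7  6.5 10.4] eef [0.5153 0.0642 0.19  ]
[ 0.021   0.0361  0.469  -0.0008] [-0.001  0.014  0.005  0.018 -0.013 -0.01   0.004 -0.047  0.009  0.009
 -0.014  0.003  0.023]
4.8 0.34 1.03
5.68 0.83 1.33
6.57 1.09 1.37
7.45 1.12 1.43
8.33 1.19 1.58
9.22 1.33 1.59
10.1 1.34 1.6
10.98 1.32 1.6
11.87 1.32 1.59
12.75 1.26 1.59
13.63 1.33 1.6
14.52 1.34 1.6
stop at [13.53364133  0.        ] target 12.566370614359172
```

```bash
python3 -c "
from p import *
plan([.15,.08,.03,0,0,0,0,0,0])"
```

```text
[-1, -0.9, -0.2, 0, 0, -1, -1.4, -0.4, 0, 0, -1, -1.6, -0.5, 0, 0, -1, -1.6, -0.5, 0, 0, -1, -1.6, -0.5, 0, 0, -1, -1.6, -0.5, 0, 0, -1, -1.6, -0.5, 0, 0, -1, -1.6, -0.5, 0, 0, -1, -1.6, -0.5, 0, 0]
phi 27.163
```

Emit:
drive_tool --plan '[-1,-0.9,-0.2,0,0,-1,-1.4,-0.4,0,0,-1,-1.6,-0.5,0,0,-1,-1.6,-0.5,0,0,-1,-1.6,-0.5,0,0,-1,-1.6,-0.5,0,0,-1,-1.6,-0.5,0,0,-1,-1.6,-0.5,0,0,-1,-1.6,-0.5,0,0]'

```text
t: 16.2
eef_pos: [0.5017, 0.0589, 0.19]
eef_rot: [-0.001, 0.984, 0.177, 0.0]
wrist_force: [-2.4, 4.2, 8.7]
finger_gap: 0.0284
gripper_force: 61.5
```

```bash
python3 -c "
from p import *
S['pred']=13.6
look();look()
a=S['obs'][-1][1]
for inc in([-.08]+[-.14]*8,[-.08]+[-.16]*8,[-.08]+[-.18]*8,[-.08]+[-.2]*9):
    for J,Tf in((.021,.036),(.03,.036),(.021,.045)):
        L=[[0,0]];[L.append([L[-1][0]+1/12,L[-1][1]+i]) for i in inc+[-.06]+[0]*9]
        print(inc[-1],J,Tf,sim(J,Tf,a,0,0,2,L)[-1,1:].round(3)-[4*np.pi,0])
"
```

```text
t=16.200 tray=1.216 rad score=8.76 next=5.48
unwrapped 13.783 F [-1.2  3.7  8.8] eef [0.5017 0.0589 0.19  ]
t=16.250 tray=1.216 rad score=8.77 next=5.49
unwrapped 13.783 F [-3.   4.6  8.9] eef [0.5017 0.0589 0.19  ]
-0.14 0.021 0.036 [0.84662939 0.        ]
-0.14 0.03 0.036 [0.89762939 0.        ]
-0.14 0.021 0.045 [0.95662939 0.        ]
-0.16 0.021 0.036 [0.73662939 0.        ]
-0.16 0.03 0.036 [0.79762939 0.        ]
-0.16 0.021 0.045 [0.85362939 0.        ]
-0.18 0.021 0.036 [0.62362939 0.        ]
-0.18 0.03 0.036 [0.69462939 0.        ]
-0.18 0.021 0.045 [0.74662939 0.        ]
-0.2 0.021 0.036 [0.39662939 0.        ]
-0.2 0.03 0.036 [0.48362939 0.        ]
-0.2 0.021 0.045 [0.54162939 0.        ]
```

```bash
python3 -c "
from p import *
plan([-.1]+[-.2]*9)"
```

```text
[-1, 0.6, 0.3, 0, 0, -1, 1.8, 0.6, 0, 0, -1, 3.1, 0.7, 0, 0, -1, 4.4, 0.5, 0, 0, -1, 5.7, 0.1, 0, 0, -1, 6.8, -0.6, 0, 0, -1, 7.7, -1.5, 0, 0, -1, 8.5, -2.5, 0, 0, -1, 9.0, -3.7, 0, 0, -1, 9.3, -5.0, 0, 0]
phi 25.263
```

Emit:
drive_tool --plan '[-1,0.6,0.3,0,0,-1,1.8,0.6,0,0,-1,3.1,0.7,0,0,-1,4.4,0.5,0,0,-1,5.7,0.1,0,0,-1,6.8,-0.6,0,0,-1,7.7,-1.5,0,0,-1,8.5,-2.5,0,0,-1,9.0,-3.7,0,0,-1,9.3,-5.0,0,0]'

```text
t: 17.13
eef_pos: [0.5967, 0.0086, 0.1902]
eef_rot: [-0.0, 0.984, 0.177, 0.002]
wrist_force: [3.5, 1.9, 4.1]
finger_gap: 0.0282
gripper_force: 61.4
```

```bash
python3 -c "
from p import *
S['pred']=13.1
a0=S['obs'][-1];look();a=S['obs'][-1]
for J,Tf in((.021,.03),(.021,.036),(.021,.045),(.03,.03),(.03,.036)):
    s=sim(J,Tf,a0[1],0,a0[0],a[0],S['log'])
    print(J,Tf,'pred now',s[-1,1:].round(3),end=' ')
    for n in(0,1,2,3,4):
        L=[[0,0],[.05,0]];[L.append([L[-1][0]+1/12,L[-1][1]+i]) for i in [-.2]*n+[-.1,-.04]*(n>0)+[0]*12]
        print(n,(sim(J,Tf,a[1],s[-1,2],0,1.4,L)[-1,1]-4*np.pi).round(3),end='  ')
    print()
"
```

```text
t=17.133 tray=0.571 rad score=8.40 next=5.14
unwrapped 13.137 F [ 5.4 -2.3  9.1] eef [0.597  0.0044 0.1901]
0.021 0.03 pred now [13.133 -1.295] 0 0.323  1 0.128  2 0.009  3 -0.11  4 -0.233  
0.021 0.036 pred now [13.189 -1.193] 0 0.371  1 0.196  2 0.088  3 -0.02  4 -0.133  
0.021 0.045 pred now [13.273 -1.04 ] 0 0.428  1 0.284  2 0.192  3 0.099  4 0.003  
0.03 0.03 pred now [13.258 -1.117] 0 0.285  1 0.096  2 -0.019  3 -0.135  4 -0.255  
0.03 0.036 pred now [13.304 -1.028] 0 0.342  1 0.173  2 0.069  3 -0.035  4 -0.144
```

```bash
python3 -c "
from p import *
plan([-.2,-.2,-.1,-.04,0,0,0,0,0,0])"
```

```text
[-1, 0.1, -1.3, 0, 0, -1, -0.2, -2.6, 0, 0, -1, -0.4, -3.2, 0, 0, -1, -0.5, -3.4, 0, 0, -1, -0.5, -3.4, 0, 0, -1, -0.5, -3.4, 0, 0, -1, -0.5, -3.4, 0, 0, -1, -0.5, -3.4, 0, 0, -1, -0.5, -3.4, 0, 0, -1, -0.5, -3.4, 0, 0]
phi 24.723
```

Emit:
drive_tool --plan '[-1,0.1,-1.3,0,0,-1,-0.2,-2.6,0,0,-1,-0.4,-3.2,0,0,-1,-0.5,-3.4,0,0,-1,-0.5,-3.4,0,0,-1,-0.5,-3.4,0,0,-1,-0.5,-3.4,0,0,-1,-0.5,-3.4,0,0,-1,-0.5,-3.4,0,0,-1,-0.5,-3.4,0,0]'

```text
t: 18.02
eef_pos: [0.5905, -0.027, 0.19]
eef_rot: [0.0, 0.984, 0.176, 0.001]
wrist_force: [2.2, -1.9, 7.4]
finger_gap: 0.0286
gripper_force: 61.6
```

```bash
python3 -c "
from p import *
S['pred']=12.6
look();t,a=tray(save='b')
im=cv2.imread('pics/b_side.png')[150:290,200:370]
cv2.imwrite('pics/b.png',cv2.resize(im,None,fx=4,fy=4,interpolation=cv2.INTER_CUBIC))
"
```

```text
t=18.017 tray=-0.014 rad score=8.36 next=5.40
unwrapped 12.552 F [ 2.7 -1.5  6.4] eef [ 0.5905 -0.027   0.1901]
t=18.067 tray=-0.014 rad score=8.36 next=5.40
```

View pics/b.png

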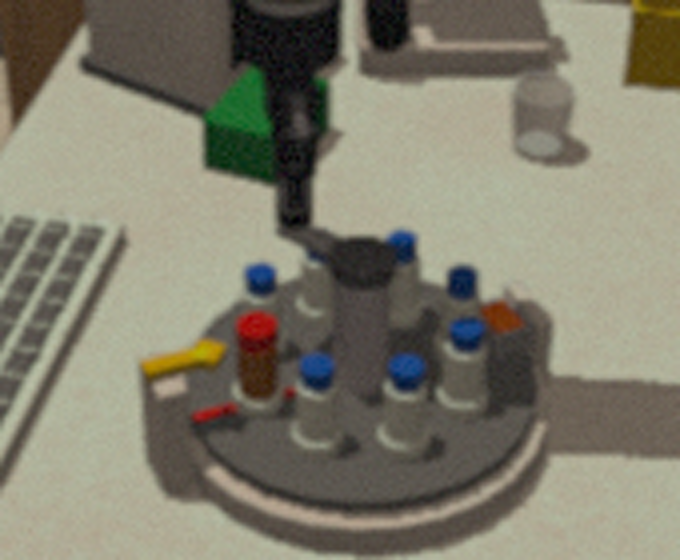

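The red cap (257,330 in the crop) now stands in line with the yellow pointer's tip (222,352), and two pictures agree it is still. Releasing and lifting.

Emit:
drive_tool --plan '[-1,0,0,0,0,-1,0,0,0,0,-1,0,0,0,0,1,0,0,0,0,1,0,0,0,0,1,0,0,0,0,1,0,0,0,0,1,0,0,0,0,1,0,0,0,0,1,0,0,0,0]'

```text
t: 18.95
eef_pos: [0.5898, -0.0264, 0.1892]
eef_rot: [-0.0, 0.984, 0.176, -0.0]
wrist_force: [-0.3, -0.3, 0.1]
finger_gap: 0.0856
gripper_force: 0.0
```

Emit:
drive_tool --plan '[1,0,0,2,0,1,0,0,4,0,1,0,0,7,0,1,0,0,10,0,1,0,-4,10,0,1,0,-8,10,0,1,0,-12,10,0,1,0,-12,10,0,1,0,-12,10,0,1,0,-12,10,0]'

```text
t: 19.78
eef_pos: [0.5899, -0.1459, 0.2893]
eef_rot: [-0.0, 0.984, 0.176, 0.0]
wrist_force: [-0.6, 0.7, 0.8]
finger_gap: 0.0854
gripper_force: 0.0
```

```bash
python3 -c "
from p import *
tray();tray(save='c');s=state();print(s['eef_pos'],s['wrist_force'],s['finger_gap'],np.abs(s['dq']).max())
im=cv2.imread('pics/c_side.png')[110:290,200:380]
cv2.imwrite('pics/c.png',cv2.resize(im,None,fx=3.2,fy=3.2,interpolation=cv2.INTER_CUBIC))
"
```

```text
t=19.783 tray=-0.014 rad score=8.45 next=5.48
t=19.833 tray=-0.014 rad score=8.36 next=5.40
[ 0.59007619 -0.14475302  0.28946679] [0.97105252 0.38403229 0.09766081] 0.08559986381687044 0.006689888424512437
```

View pics/c.png

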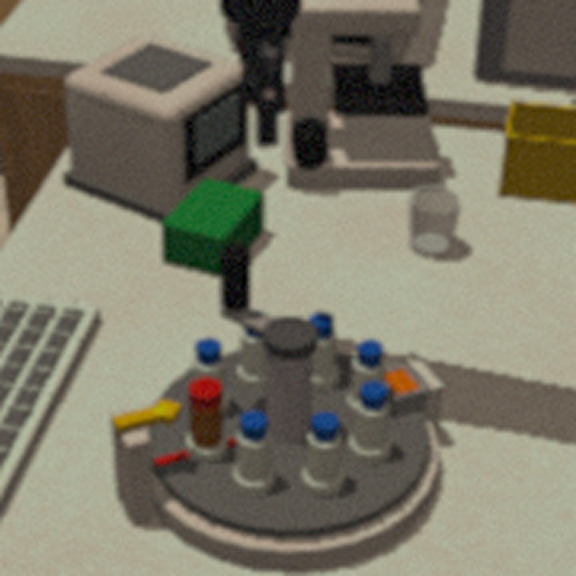

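The handle (235,278 in the crop) is free and the gripper is well clear. The red bottle is still at the pointer and the shoe is in its cage.

```bash
python3 -c "
from rig import *
print(finish_job())"
```

```text
the job is handed in; nothing more can be done
None
```

The job is handed in, verdict not shown: the tray held an estimated 1.2–1.6 rad/s (about 12–15 turns a minute) for over six seconds, then stopped with the red-capped bottle about 0.014 rad from the pointer, and the crank is released with the gripper clear.

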